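# Click the blue press die into the die block

### The arm

A 7-joint arm with a two-finger parallel gripper is mounted at the origin on the work surface. World frame = base frame: x ahead of the robot, y to its left, z up, the work surface at z = 0. Lengths are in mm, angles in rad, forces in N, time in s.
With the tool pointing down it reaches from about 400 to 875 mm from the base axis. Payload 4.4 kg.
Tool frame: the origin (TCP) lies midway between the tips of the shut fingers; the grasp point (between the pads) lies grasp_offset behind it (grasp_offset is the distance from the TCP to the grasp point, in mm); z points along the fingers, y is the line along which they close (so a half turn about z gives the same grasp; the last joint's range is limited). The gripper opens to 85 mm and grips with 20 to 120 N. Pads are 22 mm wide; open, the fingers measure 114 mm over their backs; the gripper's body (76 mm by 85 mm) begins 54 mm behind the grasp point. The pads swing forward as they close: fully open they stand 13 mm farther back than shut.
Start: joints at [-1.358, 0.628, 0.038, 1.517, -0.027, 0.996, -0.02], TCP at [178.857, 624.922, 231.313] pointing down, gripper open.
Joint ranges: [-3.06, 3.06], [-0.37, 2.12], [-1.25, 1.32], [0.18, 2.47], [-1.1, 4.24], [0.23, 1.98], [-2.94, 2.94]. Speed limits (rad/s): [2.57, 2.57, 3.14, 3.14, 3.14, 3.14, 3.14].

### API

Orientations are given as [roll, pitch, yaw] about the fixed x, y, z axes, in that order (R = Rz(yaw) Ry(pitch) Rx(roll)).
In Python, from cell import * gives the robot as it stands. The module is installed in compiled form; this text tells all that it offers.
- The arm moves only by the shell command python3 -m jog 'ROWS'. ROWS is a JSON object of lists of equal length, an entry for each row: "angular": the turn, a rotation vector about the tool's x, y, z in degrees, a list of three; "travel": the shift along the tool's x, y, z in cm, a list of three; "fingers": the closure, from 0 (fully open) to 1 (shut). In form: {"angular": [[rx, ry, rz], ...], "travel": [[tx, ty, tz], ...], "fingers": [fingers, ...]}. A call has 1 to 5 rows; each row is the pose to reach, as a shift and turn from the pose commanded when the call began, along the tool's axes at that moment; what a row does not reach only later rows make up. A row lasts 1/8 s, in which the tool goes at most 62.5 mm and 10.7 degrees, less where a joint would pass 70% of its speed; a pose out of reach is approached as far as the arm can. A call with a gripper value outside its range is refused whole. The fingers move at their own pace and stop on an object; the grip force is fixed at half the most. Time passes only in rows, so rows that repeat a pose let the fingers close. It gives the time, the measured TCP pose, the force and the opening at its end, in the units of the state.
- read_state(): the state, without advancing time (a new reading comes with each control period).
- get_image(name): name is "side" or "top" or "wrist"; returns the picture (420x560x3 uint8, red, green, blue); there is no depth.
- camera_model(name): a dict with "mtx" (3x3 intrinsics, pixels), "k1" (the pictures are not rectified: a ray, as slopes to the right and down, at radius r is drawn at 1 + k1 r^2 times it, then the intrinsics apply), "T" (4x4, takes a point from camera to world coordinates). Camera axes: x right, y down, z forward; pixel columns grow to the right and rows downward; lengths in mm; the calibration is good to about 2 mm. A picture is of the moment at which its call begins: read the wrist's pose just before it. camera_model takes no time and is no camera call; for the wrist camera it gives the pose at the moment of the call.
- finish_job(): hands the job in, once; it reports no verdict.
The state is a dict: "clock": time; "qpos": joint angles; "qd": joint speeds; "tau": joint torques, N m; "eef_pos": TCP position; "tool_rot": TCP orientation; "force": force on the tool from outside, world axes, zero at the start; "torque": the same for the moment, N m; "width": finger opening in mm.
Only numpy, scipy, OpenCV 4.12 (cv2) and the standard library are available. Lean on these libraries where they do the work, as an engineer would, in place of code of your own. Each camera call takes 0.05 s, during which the arm holds its last target. There are 200 camera calls.

### The job

Take the die with the blue head and push it down into the flared steel socket of the wooden die block, past the sprung ball in the socket's side, until it clicks fully home. Press it in with the gripper rather than letting it drop in, let go, and leave the red and white dies standing where they are.

Things in the scene. Friction and masses are not known exactly. Their poses are not given: they have to be found in the camera images.
- blue_die_head (a point): Upright round die, 40 mm across, 82 mm tall, 90-180 g: steel shank below, blue nylon head (top 40 mm), to be gripped. Point: centre of the head, on the axis, 62 mm above the foot; z up the axis. Foot bevelled (30 mm at the bottom, 40 mm from 8 mm up); a groove all round the shank, 18.5 mm above the foot, takes the ball, so its turn about the axis does not matter.
- socket (a point): Round steel socket on a fixed wooden board 120 x 190 mm. Point: centre of its floor, 26 mm above the table; z up, y along the board. Bore 44 mm, flaring to 62 mm (72 outside) at the rim 37 mm above the floor. A sprung brass ball on the -y side meets the die's foot about 19 mm above the floor; 5 to 15 N pushes the die past. Home, the foot is on the floor and the head centre 62 mm above this point.
- red_die_head (a point): Upright press die just like the blue one but with a red head (40 mm across, 82 mm tall); not wanted, leave it standing. This point is the centre of its head, 62 mm above its foot.
- white_die_head (a point): Upright press die just like the blue one but with a white head (40 mm across, 82 mm tall); not wanted, leave it standing. This point is the centre of its head, 62 mm above its foot.
There are look-alikes about, which are no part of the job. Of the things that look like the part that bears socket, take the one that is farthest to the robot's right at the start.

How it is judged (in metres and radians):
On the way:
1. the gripper presses the blue die down on the ball: touching it while its foot is inside the socket, 6 to 25 mm above the floor, on the socket's axis within 10 mm (z of blue_die_head in the frame of socket between 0.068 and 0.087 m and horizontal distance between blue_die_head and socket below 0.01 m and contact force between any of the fingers, the arm and blue_die above 1 N), for 0.02 s.
At the end, for the whole second after the job is handed in: The blue die stands at rest in the socket, its foot within 4 mm of the socket's floor (so the ball is in its groove), its head centre within 10 mm of the socket's axis and its axis within 10 degrees of upright (z of blue_die_head in the frame of socket between 0.056 and 0.066 m and horizontal distance between blue_die_head and socket below 0.01 m and angle between blue_die_head's own z axis and vertical below 0.17 rad and linear speed of blue_die below 0.02 m/s); the robot touches nothing.
It fails at once if the red die is moved by more than 30 mm or tipped by more than 20 degrees (distance of red_die_head from where it was at the start of the episode above 0.03 m or angle between red_die_head's own z axis and vertical above 0.35 rad).
It fails at once if the white die is moved by more than 30 mm or tipped by more than 20 degrees (distance of white_die_head from where it was at the start of the episode above 0.03 m or angle between white_die_head's own z axis and vertical above 0.35 rad).
It also fails if it takes over 35 s, if anything falls off the work surface, if the arm or the gripper's body presses on something with over 40 N, if the wrist force passes 120 N, or if a joint passes its speed limit or range.

## Working session

There is one attempt and no reset: what is moved stays moved. The work goes in short steps, Python scripts to look and compute and a shell command to move; the robot and the scene stay as the last step left them, time stands still between calls to the robot, and variables do not carry over. Pictures are saved under pics/ and viewed, on a budget of 10 in all, crops included, one or two more only if the job needs it, and the job is handed in when it is done.

```bash
mkdir -p pics; python3 - <<'E'
from cell import *
import cv2,numpy as np
s=read_state(); print(s['clock'],s['eef_pos'],s['tool_rot'],s['width'],s['force'])
for n in ['top','side']:
    im=get_image(n); cv2.imwrite(f'pics/{n}0.png',im[:,:,::-1])
    c=camera_model(n); print(n,np.round(c['mtx'],1).tolist(),c['k1'],np.round(c['T'],3).tolist())
try: print(grasp_offset)
except Exception as e: print(e)
E
```

```text
0.0 [178.67917485 624.30331024 230.37691295] [-3.13967694e+00  2.39094454e-05  2.86282448e+00] 85.49778021007295 [-0.01046191 -0.31369846  0.35990817]
top [[397.3, 0.0, 282.7], [0.0, 397.3, 215.6], [0.0, 0.0, 1.0]] -0.09778883055501798 [[0.037, -0.978, 0.207, 299.561], [-0.999, -0.037, 0.002, 29.233], [0.006, -0.207, -0.978, 854.153], [0.0, 0.0, 0.0, 1.0]]
side [[392.7, 0.0, 288.5], [0.0, 392.7, 211.4], [0.0, 0.0, 1.0]] -0.10602987160635113 [[0.849, -0.371, 0.375, 204.088], [-0.528, -0.598, 0.603, -365.802], [0.0, -0.711, -0.704, 541.37], [0.0, 0.0, 0.0, 1.0]]
18.700000000000003
```

View pics/top0.png

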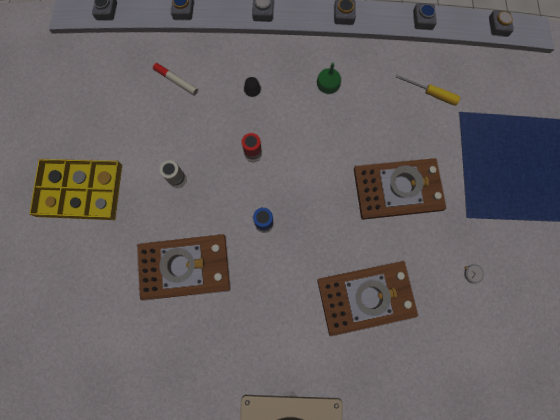

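View pics/side0.png

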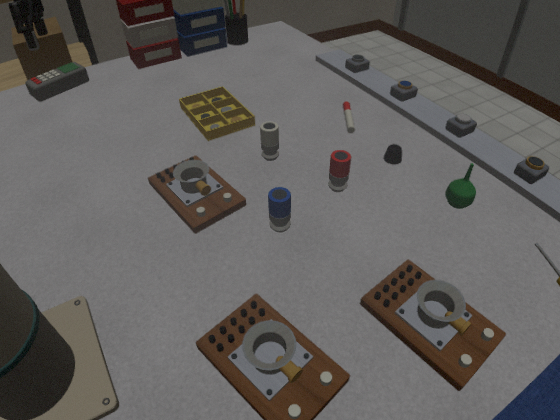

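Top view: blue die at (263,218), red (252,145) and white (172,172). The candidate sockets are at (180,265), (371,297) and (406,182). Image right is the robot's right (-y), so (406,182) fits. I'll compute the positions and confirm in an enlarged crop.

```bash
cat > h.py <<'E'
from cell import *
import cv2,numpy as np
def ray(c,uv):
    K=c['mtx'];k=c['k1']
    d=np.array([(uv[0]-K[0,2])/K[0,0],(uv[1]-K[1,2])/K[1,1]]);p=d.copy()
    for _ in range(20): p=d/(1+k*(p@p))
    T=c['T'];return T[:3,3],T[:3,:3]@np.array([p[0],p[1],1])
def onz(c,uv,z):
    o,d=ray(c,uv);return o+d*(z-o[2])/d[2]
def rays_meet(l):
    A=0;b=0
    for o,d in l:
        d=d/np.linalg.norm(d);P=np.eye(3)-np.outer(d,d);A=A+P;b=b+P@o
    return np.linalg.solve(A,b)
def proj(c,p):
    T=c['T'];q=T[:3,:3].T@(np.array(p)-T[:3,3]);s=q[:2]/q[2];s=s*(1+c['k1']*(s@s));K=c['mtx']
    return np.array([K[0,0]*s[0]+K[0,2],K[1,1]*s[1]+K[1,2]])
def blob(im,lo,hi,roi=None):
    h=cv2.cvtColor(im,cv2.COLOR_RGB2HSV);m=cv2.inRange(h,lo,hi)
    if roi: z=np.zeros_like(m);x0,y0,x1,y1=roi;z[y0:y1,x0:x1]=m[y0:y1,x0:x1];m=z
    cs=cv2.findContours(m,cv2.RETR_EXTERNAL,cv2.CHAIN_APPROX_NONE)[0]
    c=cv2.convexHull(max(cs,key=cv2.contourArea));M=cv2.moments(c)
    return np.array([M['m10']/M['m00'],M['m01']/M['m00']]),cv2.boundingRect(c)
E
python3 - <<'E'
from h import *
t=cv2.imread('pics/top0.png')[:,:,::-1].copy();s=cv2.imread('pics/side0.png')[:,:,::-1].copy()
ct,cs=camera_model('top'),camera_model('side')
b1=blob(t,(105,120,40),(130,255,255),(230,190,300,250));b2=blob(s,(105,120,40),(130,255,255),(250,170,310,240))
print(b1,b2,'head',rays_meet([ray(ct,b1[0]),ray(cs,b2[0])]))
for uv in [(180,265),(371,297),(406,182)]: print(uv,onz(ct,uv,45))
print('red,white',onz(ct,(252,145),62),onz(ct,(172,172),62))
a=cv2.resize(t[140:235,340:460],None,fx=4,fy=4,interpolation=3)
b=cv2.resize(s[255:385,350:510],None,fx=2.5,fy=2.5,interpolation=3)
o=np.zeros((380,880,3),np.uint8);o[:,:480]=a;o[:325,480:]=b
cv2.imwrite('pics/crop.png',cv2.resize(o,(790,341))[:,:,::-1])
E
```

```text
(array([262.55789474, 217.18070175]), (253, 208, 20, 20)) (array([279.11560284, 194.3106383 ]), (269, 187, 22, 15)) head [457.13755793  70.66198608  83.98213996]
(180, 265) [359.74702364 236.51117496  45.        ]
(371, 297) [ 309.90858412 -153.2141242    45.        ]
(406, 182) [ 554.43078343 -230.96409651   45.        ]
red,white [617.864518   101.56443881  62.        ] [551.89709601 266.71665873  62.        ]
```

View pics/crop.png

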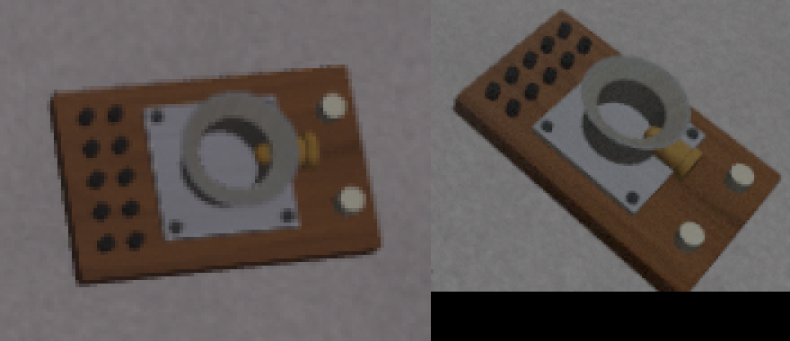

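The crop confirms it: flared steel socket with the brass ball on the -y side, rim centred at top (406.8,181.8) and side (441.3,300.4). It has the lowest y of the three, so it is the right one. Next I move above the blue die. In the tool frame, x is about (-0.961, 0.275) and y about (0.275, 0.961), which gives a shift of (-41.9, -45.5) cm.

```bash
python3 -m jog '{"angular":[[0,0,0],[0,0,0],[0,0,0],[0,0,0],[0,0,0]],"travel":[[-4.2,-4.6,0],[-8.4,-9.1,0],[-12.6,-13.7,0],[-16.8,-18.2,0],[-21,-22.8,0]],"fingers":[0,0,0,0,0]}'
python3 -m jog '{"angular":[[0,0,0],[0,0,0],[0,0,0],[0,0,0],[0,0,0]],"travel":[[-4.2,-4.6,0],[-8.4,-9.1,0],[-12.6,-13.7,0],[-16.8,-18.2,0],[-20.9,-22.7,0]],"fingers":[0,0,0,0,0]}'
python3 - <<'E'
from h import *
ct,cs=camera_model('top'),camera_model('side')
p,q=(406.8,181.8),(441.3,300.4)
print('rim',onz(ct,p,63),onz(cs,q,63),rays_meet([ray(ct,p),ray(cs,q)]))
s=read_state();print(s['clock'],s['eef_pos'],s['tool_rot'],s['qpos'])
c=camera_model('wrist');print(c['T'].round(2))
cv2.imwrite('pics/w1.png',get_image('wrist')[:,:,::-1])
E
```

```text
clock: 0.72
eef_pos: [318.7, 346.0, 231.2]
tool_rot: [3.142, 0.0, 2.863]
force: [0.6, 0.4, -0.3]
width: 85.7
clock: 1.35
eef_pos: [457.1, 70.4, 231.3]
tool_rot: [3.141, 0.0, 2.863]
force: [1.5, 0.8, 0.7]
width: 85.1
rim [ 549.27520403 -226.90561432   63.        ] [ 549.70886935 -225.42780401   63.        ] [ 548.44307048 -226.10985004   65.05356002]
1.35 [457.07045789  70.37353926 231.29446156] [3.14134570e+00 9.75707228e-05 2.86293557e+00] [-0.29483402  0.36537618  0.10952088  2.02226396 -0.05718079  0.75657074
  1.14124381]
[[ 2.8000e-01  9.2000e-01  2.8000e-01  3.8767e+02]
 [ 9.6000e-01 -2.6000e-01 -8.0000e-02  9.0320e+01]
 [ 0.0000e+00  2.9000e-01 -9.6000e-01  3.7417e+02]
 [ 0.0000e+00  0.0000e+00  0.0000e+00  1.0000e+00]]
```

View pics/w1.png

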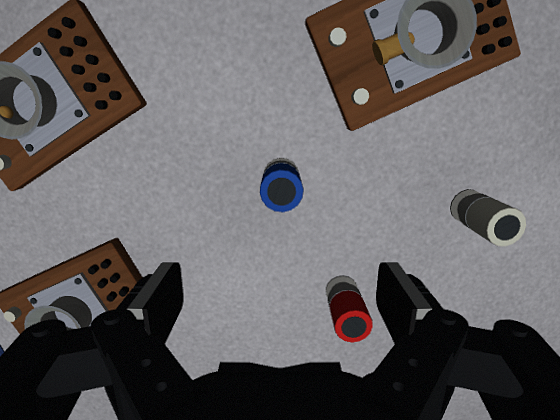

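Wrist view: blue head's top ring is centred at (281.5,190), with red at (353,326) and white at (507,227), both clear of the fingers. The socket wanted is lower left.

```bash
python3 - <<'E'
from h import *
c=camera_model('wrist');ct=camera_model('top')
p=onz(c,(281.5,190),82);q=onz(ct,(263,216),82);print(p,q)
yaw=2.863;X=np.array([np.cos(yaw),np.sin(yaw)]);Y=np.array([np.sin(yaw),-np.cos(yaw)])
e=read_state()['eef_pos'][:2]
for t in (p,q): d=t[:2]-e;print(d@X,d@Y)
E
```

```text
[462.08427227  62.10222846  82.        ] [460.5969624   69.77732733  82.        ]
-0.84745762434159 1.5777490507227228
2.69318062168016 8.547907885593842
```

```bash
python3 -m jog '{"angular":[[0,0,0],[0,0,0]],"travel":[[0,0,0],[0,0,0]],"fingers":[0,0]}'; python3 - <<'E'
from h import *
yaw=2.863;X=np.array([np.cos(yaw),np.sin(yaw)]);Y=np.array([np.sin(yaw),-np.cos(yaw)])
for i in range(2):
    s=read_state();c=camera_model('wrist');im=get_image('wrist')
    b=blob(im,(105,120,40),(130,255,255),(240,140,330,250))
    r=b[1];uv=(r[0]+r[2]/2,r[1]+r[3]-r[2]/2)
    p=onz(c,uv,82);d=p[:2]-s['eef_pos'][:2];print(s['clock'],s['eef_pos'],np.abs(s['qd']).max(),r,uv,p,d@X,d@Y)
E
```

```text
clock: 1.65
eef_pos: [455.7, 73.3, 231.0]
tool_rot: [3.141, -0.001, 2.864]
force: [-0.7, 1.1, 0.6]
width: 85.1
1.65 [455.74482602  73.27090251 231.04080547] 0.020194773341269758 (257, 172, 43, 42) (278.5, 192.5) [457.56594692  72.31869181  82.        ] -2.0127653368757255 -0.4146832962757868
1.7 [455.73328143  73.73515125 231.09920783] 0.011266027090898242 (257, 172, 43, 43) (278.5, 193.5) [458.46819755  72.46186749  82.        ] -2.9796237420299114 -0.4720805953520726
```

```bash
python3 -m jog '{"angular":[[0,0,0],[0,0,0],[0,0,0],[0,0,0],[0,0,0]],"travel":[[-0.3,-0.1,5],[-0.3,-0.1,10],[-0.3,-0.1,14],[-0.3,-0.1,17],[-0.3,-0.1,18.5]],"fingers":[0,0,0,0,0]}'
python3 -m jog '{"angular":[[0,0,0],[0,0,0],[0,0,0],[0,0,0],[0,0,0]],"travel":[[0,0,0],[0,0,0],[0,0,0],[0,0,0],[0,0,0]],"fingers":[0.2,1,1,1,1]}'
python3 - <<'E'
from h import *
s=read_state();print(s['clock'],s['eef_pos'],s['force'],s['width'])
cv2.imwrite('pics/w2.png',get_image('wrist')[:,:,::-1])
E
```

```text
clock: 2.38
eef_pos: [458.0, 71.6, 44.9]
tool_rot: [-3.141, -0.002, 2.865]
force: [0.6, 0.5, 0.2]
width: 85.5
clock: 3.0
eef_pos: [460.0, 70.7, 47.6]
tool_rot: [3.14, 0.002, 2.863]
force: [-0.6, 0.3, 5.7]
width: 38.9
3.0 [459.97061106  70.71928228  47.60011981] [-0.57613846  0.29876775  5.722054  ] 38.90940126103433
```

View pics/w2.png

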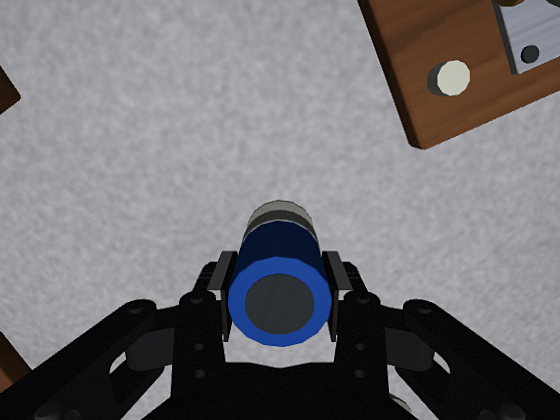

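Blue head is held squarely between the pads at about (279,300), opening 38.9 mm. I lift it and carry it over the socket; the shift in the tool frame is about (-16.8, -26.1) cm.

```bash
python3 -m jog '{"angular":[[0,0,0],[0,0,0],[0,0,0],[0,0,0],[0,0,0]],"travel":[[0,0,-3],[0,0,-7],[0,0,-10],[-2,-3,-11],[-4,-6.2,-11]],"fingers":[1,1,1,1,1]}'
python3 -m jog '{"angular":[[0,0,0],[0,0,0],[0,0,0],[0,0,0],[0,0,0]],"travel":[[-2.6,-4,0],[-5.2,-8,0],[-7.8,-12.1,0],[-10.4,-16.1,0],[-12,-18.6,0]],"fingers":[1,1,1,1,1]}'
python3 -m jog '{"angular":[[0,0,0],[0,0,0],[0,0,0],[0,0,0]],"travel":[[-0.8,-1.3,0],[-0.8,-1.3,0],[-0.8,-1.3,0],[-0.8,-1.3,0]],"fingers":[1,1,1,1]}'
python3 - <<'E'
from h import *
s=read_state();print(s['eef_pos'],s['tool_rot'])
o=np.zeros((420,800,3),np.uint8)
t=get_image('top');d=get_image('side')
cv2.imwrite('pics/t3.png',t[:,:,::-1]);cv2.imwrite('pics/s3.png',d[:,:,::-1])
w=get_image('wrist');cv2.imwrite('pics/w3.png',w[:,:,::-1])
o[:,:400]=cv2.resize(d[170:380,340:540],(400,420),interpolation=3);o[:300,400:]=cv2.resize(w,(400,300));cv2.imwrite('pics/c3.png',o[:,:,::-1])
E
```

```text
clock: 3.68
eef_pos: [481.6, -0.5, 158.1]
tool_rot: [3.14, 0.003, 2.865]
force: [0.5, 0.1, -1.5]
width: 38.5
clock: 4.3
eef_pos: [544.7, -215.3, 156.9]
tool_rot: [-3.14, 0.001, 2.86]
force: [-1.2, 0.3, -1.1]
width: 38.4
clock: 4.8
eef_pos: [548.7, -224.9, 156.3]
tool_rot: [3.141, -0.001, 2.865]
force: [-0.4, 0.3, -1.0]
width: 38.7
[ 548.66820356 -224.94817415  156.31843402] [ 3.14076393e+00 -6.92353740e-04  2.86499142e+00]
```

View pics/c3.png

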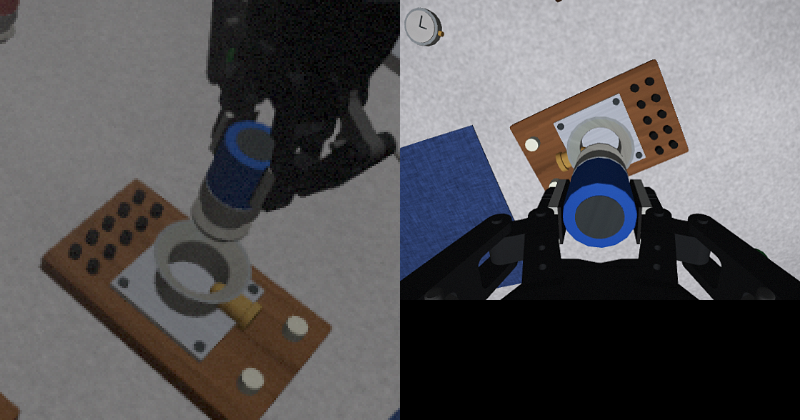

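Side crop: the die hangs upright above the rim at (203,262). Wrist inset: rim spans columns 565–636, top at row 117. I'll check the axis offset numerically against these.

```bash
python3 - <<'E'
from h import *
w,t,d=[cv2.imread(f'pics/{n}3.png')[:,:,::-1].copy() for n in 'wts']
cw,ct,cs=[camera_model(n) for n in ('wrist','top','side')]
a=np.linspace(0,2*np.pi,90)
P=np.array([proj(cw,(549.2+36*np.cos(x),-226.2+36*np.sin(x),63)) for x in a]);print('pred rim wrist u',P[:,0].min(),P[:,0].max(),'v top',P[:,1].min())
b=blob(w,(105,120,40),(130,255,255),(210,200,350,360))[1];print(b)
for z in (190,194): print(z,onz(cw,(b[0]+b[2]/2,b[1]+b[3]-b[2]/2),z)[:2])
b=blob(d,(105,120,40),(130,255,255),(430,210,490,290));print('side blue',b, 'pred head ctr',proj(cs,(549,-225,172)), 'top ctr',proj(cs,(549,-225,192)))
# rim left/right edges in wrist: row profile
g=cv2.cvtColor(w,cv2.COLOR_RGB2HSV)
cv2.imwrite('pics/c4.png',cv2.resize(w[150:360,180:380],(800,600),interpolation=3)[:580,:,::-1])
# undistorted checks: crop scale x4, 2.857
E
```

```text
pred rim wrist u 230.14279890250305 327.3282157061739 v top 160.44329385829025
(228, 221, 104, 126)
190 [ 544.1273047  -224.13032195]
194 [ 541.7581169  -223.46785369]
side blue (array([460.08001362, 251.07524685]), (444, 230, 32, 45)) pred head ctr [465.14442078 252.05106048] top ctr [470.38963737 241.42646994]
```

View pics/c4.png

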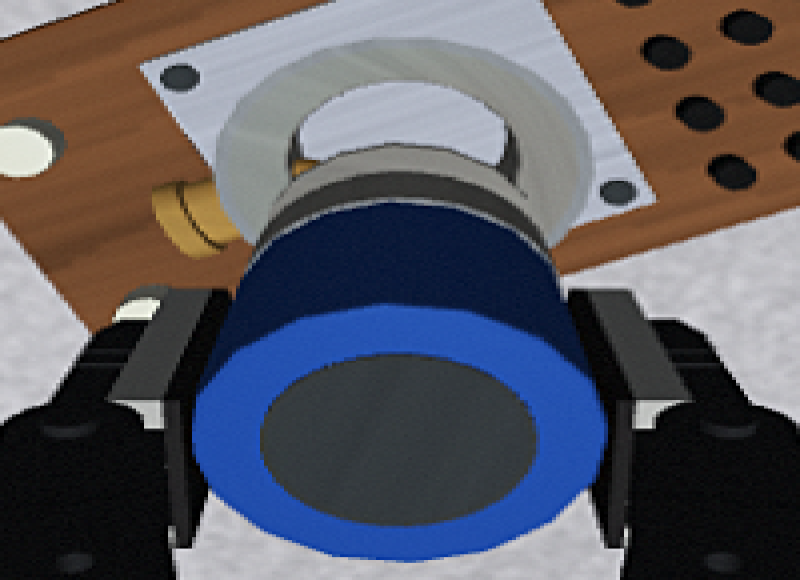

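```bash
python3 - <<'E'
from h import *
s=read_state();cw=camera_model('wrist');cs=camera_model('side');ct=camera_model('top')
print(s['eef_pos'])
for z in (190,192): print('head top',onz(cw,(279.9,300.9),z)[:2])
from scipy.optimize import least_squares
a=np.linspace(0,2*np.pi,180)
def f(p):
    P=np.array([proj(cw,(p[0]+36*np.cos(x),p[1]+36*np.sin(x),63)) for x in a]);return [(P[:,0].min()+P[:,0].max())/2-281,P[:,1].min()-163]
r=least_squares(f,[549,-226],diff_step=1e-3);print('rim wrist',r.x)
# side: foot in crop (scale 2): foot lowest ~ (222,243)->px
for r_ in (15,):
    P=np.array([proj(cs,(548.7+r_*np.cos(x),-224.9+r_*np.sin(x),110)) for x in a])-[340,170];P*=2;print('pred foot in side crop',P.min(0),P.max(0))
E
```

```text
[ 548.7938717  -225.88086852  156.37669091]
head top [ 546.55354671 -224.85881004]
head top [ 545.32455103 -224.51424412]
rim wrist [ 551.43319466 -225.08486622]
pred foot in side crop [198.3197408  204.81800958] [242.79159316 241.40540027]
```

Estimates agree within about 4 mm, and the wrist view suggests the socket is 2–4 mm further in +x. I correct by half of that and lower into the flare.

```bash
python3 -m jog '{"angular":[[0,0,0],[0,0,0],[0,0,0],[0,0,0],[0,0,0]],"travel":[[-0.2,0.05,1.5],[-0.2,0.05,3],[-0.2,0.05,4.5],[-0.2,0.05,5.3],[-0.2,0.05,5.3]],"fingers":[1,1,1,1,1]}'
python3 -c "
from h import *
t=get_image('top');d=get_image('side');w=get_image('wrist')
o=np.zeros((420,800,3),np.uint8)
o[:,:400]=cv2.resize(d[190:400,340:540],(400,420),interpolation=3);o[:,400:]=cv2.resize(w[100:310,180:380],(400,420),interpolation=3);cv2.imwrite('pics/c5.png',o[:,:,::-1]);s=read_state();print(s['eef_pos'],s['force'])"
```

```text
clock: 5.58
eef_pos: [550.2, -226.7, 102.3]
tool_rot: [3.141, -0.002, 2.863]
force: [0.3, -0.1, -0.5]
width: 38.4
[ 551.1740821  -227.05768924  103.69324085] [ 0.34509563  0.28687817 -1.63831809]
```

View pics/c5.png

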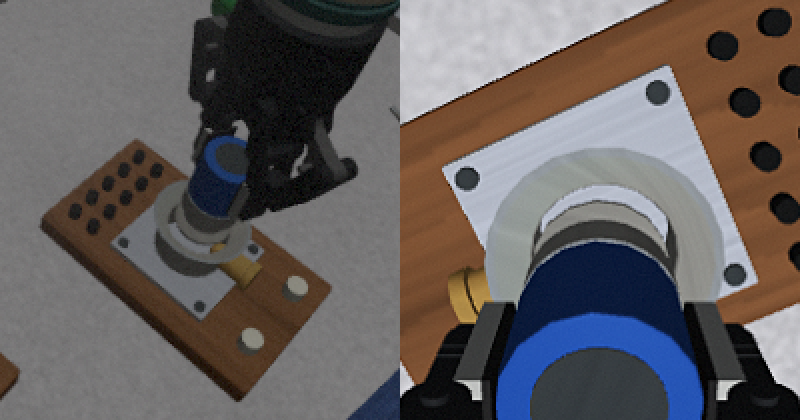

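The die sits in the flare, lined up in both views: side crop rim centre 203 against shank 205, wrist rim 604 against die 600. No contact force yet, so I press in small steps.

```bash
python3 -m jog '{"angular":[[0,0,0],[0,0,0],[0,0,0]],"travel":[[0,0,0.5],[0,0,1],[0,0,1]],"fingers":[1,1,1]}'
python3 -m jog '{"angular":[[0,0,0],[0,0,0],[0,0,0]],"travel":[[0,0,0.3],[0,0,0.6],[0,0,0.6]],"fingers":[1,1,1]}'
```

```text
clock: 6.1
eef_pos: [550.5, -225.4, 92.8]
tool_rot: [3.14, -0.002, 2.864]
force: [-0.4, 2.7, -0.7]
width: 38.7
clock: 6.48
eef_pos: [550.9, -224.3, 87.4]
tool_rot: [3.139, -0.001, 2.864]
force: [-0.2, 5.3, 2.4]
width: 38.7
```

```bash
python3 -m jog '{"angular":[[0,0,0],[0,0,0],[0,0,0],[0,0,0]],"travel":[[0,0,0.3],[0,0,0.6],[0,0,0.9],[0,0,0.9]],"fingers":[1,1,1,1]}'
python3 -m jog '{"angular":[[0,0,0],[0,0,0],[0,0,0],[0,0,0]],"travel":[[0,0,0.3],[0,0,0.6],[0,0,0.7],[0,0,0.7]],"fingers":[1,1,1,1]}'
```

```text
clock: 6.98
eef_pos: [550.5, -224.6, 77.2]
tool_rot: [3.139, -0.002, 2.864]
force: [1.6, 5.5, -6.7]
width: 38.7
clock: 7.48
eef_pos: [550.7, -226.3, 73.6]
tool_rot: [3.141, -0.0, 2.863]
force: [-4.5, 6.3, 16.9]
width: 38.5
```

TCP is at 73.6 mm, which matches 47.6 at the grasp plus the 26 mm floor height, and force is 17 N up, so the foot is on the floor. I let go, back off straight up and check.

```bash
python3 -m jog '{"angular":[[0,0,0],[0,0,0],[0,0,0],[0,0,0],[0,0,0]],"travel":[[0,0,-0.2],[0,0,-0.2],[0,0,-0.2],[0,0,-0.2],[0,0,-0.2]],"fingers":[0,0,0,0,0]}'
python3 -m jog '{"angular":[[0,0,0],[0,0,0],[0,0,0],[0,0,0],[0,0,0]],"travel":[[0,0,-2],[0,0,-6],[0,0,-10],[0,0,-14],[0,0,-14]],"fingers":[0,0,0,0,0]}'
python3 - <<'E'
from h import *
t=get_image('top');d=get_image('side');cw=camera_model('wrist');w=get_image('wrist')
cs=camera_model('side')
cv2.imwrite('pics/w6.png',w[:,:,::-1])
o=np.zeros((420,800,3),np.uint8)
o[:,:400]=cv2.resize(d[190:400,340:540],(400,420),interpolation=3);o[:300,400:]=cv2.resize(w,(400,300));cv2.imwrite('pics/c6.png',o[:,:,::-1])
b=blob(w,(105,120,40),(130,255,255),(180,100,400,380))[1];print(b,'top at',onz(cw,(b[0]+b[2]/2,b[1]+b[3]-b[2]/2),108))
q=np.array([proj(cs,(550,-226,z)) for z in (108,114)]);print('side crop pred of head top, home / 6mm up',(q-[340,190])*2)
E
```

```text
clock: 8.1
eef_pos: [550.7, -226.9, 73.1]
tool_rot: [-3.141, -0.0, 2.863]
force: [0.2, -0.5, 0.3]
width: 85.3
clock: 8.72
eef_pos: [552.9, -227.8, 216.6]
tool_rot: [-3.141, 0.007, 2.863]
force: [-0.1, 0.1, -0.1]
width: 85.3
(256, 167, 51, 58) top at [ 547.8965262  -223.97753395  108.        ]
side crop pred of head top, home / 6mm up [[222.15731097 184.76083096]
 [224.80777265 179.55989748]]
```

View pics/c6.png

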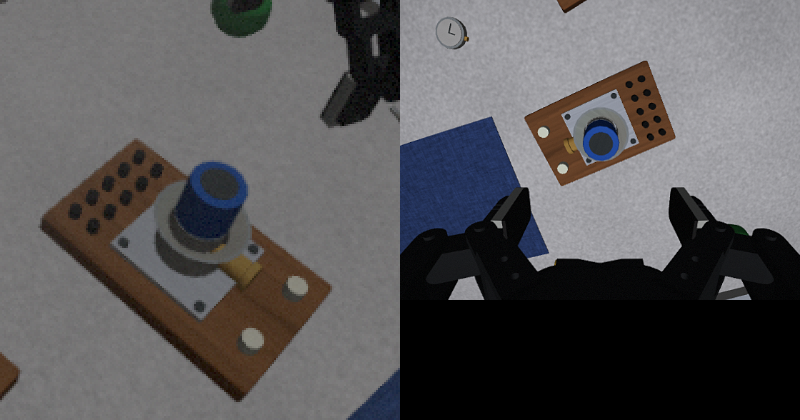

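It looks home: head top in the side crop at (218,185), against a prediction of (222,185) for home and row 180 if it were 6 mm high. One numerical check by triangulation before handing in.

```bash
python3 - <<'E'
from h import *
def disc(im,roi):  # dark disc enclosed by the blue ring
    m=cv2.inRange(cv2.cvtColor(im,cv2.COLOR_RGB2HSV),(105,120,85),(130,255,255))
    x0,y0,x1,y1=roi;z=np.zeros_like(m);z[y0:y1,x0:x1]=m[y0:y1,x0:x1]
    cs,h=cv2.findContours(z,cv2.RETR_CCOMP,cv2.CHAIN_APPROX_NONE)
    c=max([c for c,k in zip(cs,h[0]) if k[3]>=0],key=cv2.contourArea);M=cv2.moments(c)
    return np.array([M['m10'],M['m01']])/M['m00'],cv2.contourArea(c)
R=[]
rois=dict(side=(420,250,480,320),wrist=(230,150,340,250),top=(380,150,430,210))
for n,r in rois.items():
    c=camera_model(n);im=get_image(n)
    try: u,a=disc(im,r);print(n,u,a,onz(c,u,108));R.append(ray(c,u))
    except Exception as e: print(n,e)
print(rays_meet(R),rays_meet(R[:2]))
print(read_state()['clock'],read_state()['force'])
E
```

```text
side [449.37453875 281.43911439] 271.0 [ 549.18451095 -223.62399212  108.        ]
wrist [280.8388009  202.52884615] 884.0 [ 548.80789083 -224.66457341  108.        ]
top [413.28196347 175.10273973] 146.0 [ 549.58249231 -226.00089016  108.        ]
[ 548.14371168 -224.61983516  110.34544299] [ 548.20112991 -224.32471376  109.51559846]
9.025 [-0.19781104 -0.28340866 -0.58287412]
```

The head top triangulates to z ≈ 110 mm, and the rim read 2 mm high the same way (65 against 63). The corrected height is about 108 mm, which is home.

```bash
python3 -c "
from h import *
finish_job()"
```

```text
the job is handed in; nothing more can be done
```

I gripped the blue die by its head and carried it to the socket farthest to the robot's right. I pressed it down past the sprung ball until it seated, let go, backed off about 140 mm, and handed the job in at about 9 s.

**Seating:**
- During the press the vertical force dipped to -7 N as the ball snapped into the groove. It then rose to 17 N with the die's foot on the floor.
- The tool stopped at 73.6 mm, exactly 26 mm above its height at the grasp, as expected for home.

**After release:**
- Three camera views cast onto the expected head height put its axis at about (549, -225) mm. The socket is at about (550, -226) mm, so the two are within 2–3 mm.
- Triangulating the head top gave z of 109.5–110.3 mm, where 108 mm is expected. The socket rim had read 2 mm high in the same way (65 against 63), so I put this down to camera calibration.
- The die looked upright in the last side view, but I did not measure its tilt.
- The gripper is open and touching nothing, with force near zero.

**Red and white dies:** I never approached either one, and no unexpected contact forces showed. I did not measure them again at the end.

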